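# Roll the sawn tube up to the index pins

### The job

With the fingertips pressing on the top of the round steel tube, roll it along the two rails until it lies squarely between the pair of index pins, its axis in line with both, and leave it there at rest. Keep the fingers on its top, never down beside it; do not pinch, lift or carry it, and leave the square tube, the spanner and the bottle where they are.

Things in the scene. Friction and masses are not known exactly. Their poses are not given: they have to be found in the camera images.
- tube: round steel tube, diameter 50 mm, length 160, 0.4 to 0.75 kg, dark bores, dark weld seam along it, lying across both rails. Origin: middle of its axis, 55 above the bench; top at 80. x along its length; y, z turn with it (seam = +z, up at the start). A non-slipping finger on top goes twice as far as the axis; slight rolling drag, stays when let go. Starts 70 to 105 to either side of the pins.
- pins: two aluminium index posts fixed to the base plate, past the tube's ends, each with a conical pin pointing inwards at the tube's axis height. Origin: midway between them, at bench height; x from pin to pin, y along the rails. Posts at x = +-107 to 121 mm, 16 wide, 65 high (screw head to 71); pin points at x = +-90, 55 above the bench. Tube in line = its axis over this x axis, midway between pins.
- rails: fixed runway: green base plate 250 mm (x) by 360 mm (y), 10 thick, with two level steel rails along y at x = +-50 mm, 14 wide, tops 30 mm above the bench, and a dark stop bar across each end (top 38 mm above the bench, inner face 168 mm from the middle). Origin: middle of the base plate at bench height.
- square_tube: loose square steel tube 50 by 50 by 160 mm lying across the rails on the other side of the pins from the round tube, 70 to 105 mm from the pins; to be left alone. Origin: its centre, 55 mm above the bench; x along its length.
- spanner: loose steel spanner about 180 mm long lying on the bench to the left of the runway; to be left alone.
- oil_bottle: white oil bottle, 60 mm in diameter, 150 mm tall, standing on the bench to the right of the runway; to be left alone. Origin: centre of its underside.

How it is judged (in metres and radians):
On the way:
1. the tube has rolled (not slid) through more than 75 degrees, still lying on the rails (angle between tube's own z axis and vertical above 1.3 rad and height (world z) of tube below 0.059 m), for 0.1 s.
At the end, for the whole second after the job is handed in: the tube lies at rest on both rails, its axis within 8 mm of the line between the pins (along the rails) and within 5 degrees of it, not shifted endways by more than 12 mm from midway between the pins, and has got there by rolling (its seam is turned well away from the top) (all of step 1 and y of tube in the frame of pins between -0.008 and 0.008 m and x of tube in the frame of pins between -0.012 and 0.012 m and angle between the x axis of tube and the x axis of pins, either way round below 0.09 rad and height (world z) of tube above 0.051 m and linear speed of tube below 0.01 m/s and angular speed of tube below 0.3 rad/s); the robot touches nothing.
It fails at once if the tube is lifted off the rails (height (world z) of tube above 0.062 m).
It fails at once if the fingers touch the tube from beside it or pinch it (grasp point below its top) (contact force between the fingers and tube above 0.5 N and height (world z) of the grasp point below 0.082 m).
It fails at once if the square tube is disturbed (distance of square_tube from where it was at the start of the episode above 0.008 m).
It fails at once if the spanner is disturbed (distance of spanner from where it was at the start of the episode above 0.015 m).
It fails at once if the bottle is disturbed (distance of oil_bottle from where it was at the start of the episode above 0.015 m or angle between oil_bottle's own z axis and vertical above 0.3 rad).
It also fails if it takes over 51 s, if anything falls off the work surface, if the arm or the gripper's body presses on something with over 40 N, if the wrist force passes 120 N, or if a joint passes its speed limit or range.

### The arm

A 6-joint arm with a two-finger parallel gripper is mounted at the origin on the work surface. World frame = base frame: x ahead of the robot, y to its left, z up, the work surface at z = 0. Lengths are in mm, angles in rad, forces in N, time in s.
With the tool pointing down it reaches from about 350 to 775 mm from the base axis. Payload 7.3 kg.
Tool frame: the origin (TCP) lies midway between the tips of the shut fingers; the grasp point (between the pads) lies 19 mm behind it (bot.grip_depth is the distance from the TCP to the grasp point, in mm); z points along the fingers, x is the direction in which the jaws open and shut, and the axes are right-handed (so a half turn about z gives the same grasp; the last joint's range is limited). The gripper opens to 92 mm and grips with 3 to 60 N. Pads are 19 mm wide; open, the fingers measure 130 mm over their backs; the gripper's body (75 mm by 190 mm) begins 47 mm behind the grasp point.
Start: joints at [0.987, 0.342, 1.524, -0, 1.275, -0.146], TCP at [222.561, 475.512, 226.741] pointing down, gripper open.
Joint ranges: [-2.53, 2.53], [-0.77, 2.02], [0.04, 2.7], [-1, 4.14], [0.28, 2.66], [-3.11, 3.11]. Speed limits (rad/s): [2.57, 2.57, 3.14, 3.14, 3.14, 3.14].

### API

Orientations are given as [roll, pitch, yaw] about the fixed x, y, z axes, in that order (R = Rz(yaw) Ry(pitch) Rx(roll)).
In Python, from plant import bot gives the robot as it stands. The module is installed in compiled form; this text tells all that it offers.
- The arm moves only by the shell command python3 -m inch 'ROWS'. ROWS is JSON, a list that holds one entry, the list of rows, each a list of 7 numbers: the shift along the tool's x, y, z each as a share of 0.2 m, from -1 to 1, then the turn, a rotation vector about the tool's x, y, z each as a share of 45 degrees, from -1 to 1, then the closure, from -1 (fully open) to 1 (shut), so that 0 is half open. A call has exactly 10 rows; each row is the pose to reach, as a shift and turn from the pose commanded when the call began, along the tool's axes at that moment; what a row does not reach only later rows make up. A row lasts 1/8 s, in which the tool goes at most 62.5 mm and 10.7 degrees, less where a joint would pass 70% of its speed; a pose out of reach is approached as far as the arm can. A call with a number of a shift or a turn outside -1 to 1 is refused whole. A call with a gripper value outside its range is refused whole. The fingers move at their own pace and stop on an object; the grip force is fixed at half the most. Time passes only in rows, so rows that repeat a pose let the fingers close, or fill a call up. It gives the time, the measured TCP pose, the force and the opening at its end, in the units of the state.
- bot.get_obs(): the state, without advancing time (a new reading comes with each control period).
- bot.capture(name): name is "scene" or "top" or "wrist"; returns the picture (384x512x3 uint8, red, green, blue); there is no depth.
- bot.camera_params(name): a dict with "fx", "fy", "cx", "cy" (pixels), "R" (3x3) and "t" (3): a world point X has camera coordinates R X + t; the wrist camera has in their place "T_tool_cam" (4x4, takes a point from camera to tool coordinates, whose origin is the TCP and whose axes are the tool frame's). Camera axes: x right, y down, z forward; pixel columns grow to the right and rows downward; lengths in mm; the calibration is good to about 2 mm. The wrist camera is an equidistant fisheye: a pixel r from the principal point sees the ray r / f radians off the axis. A picture is of the moment at which its call begins: read the wrist's pose just before it. camera_params takes no time and is no camera call.
- bot.close_job(): hands the job in, once; it reports no verdict.
The state is a dict: "time": time; "joint_positions": joint angles; "dq": joint speeds; "tau": joint torques, N m; "tool_pos": TCP position; "tcp_rot": TCP orientation; "contact_force": force on the tool from outside, world axes, zero at the start; "moment": the same for the moment, N m; "grip_width": finger opening in mm.
Only numpy, scipy, OpenCV 4.12 (cv2) and the standard library are available. Lean on these libraries where they do the work, as an engineer would, in place of code of your own. Each camera call takes 0.05 s, during which the arm holds its last target.

## Working session

There is one attempt and no reset: what is moved stays moved. The work goes in short steps, Python scripts to look and compute and a shell command to move; the robot and the scene stay as the last step left them, time stands still between calls to the robot, and variables do not carry over. Pictures are saved under pics/ and viewed, and the job is handed in when it is done.

```bash
mkdir -p pics; python3 - <<'E'
from plant import bot
import cv2
o=bot.get_obs();print(o)
for n in("scene","top"):
    im=bot.capture(n);cv2.imwrite(f"pics/{n}0.png",cv2.resize(im[:,:,::-1],(800,600),interpolation=cv2.INTER_CUBIC));print(n,bot.camera_params(n))
E
```

```text
{'time': 0.0, 'joint_positions': array([ 9.87004509e-01,  3.42740888e-01,  1.52499999e+00, -1.99302259e-05,
        1.27538063e+00, -1.46008407e-01]), 'dq': array([-0.00022884,  0.00049643,  0.00020101,  0.00026833, -0.00069353,
        0.00022314]), 'tau': array([ 1.62822944e-03, -4.31243563e+01, -2.44223714e+01,  7.19022285e-02,
        5.58769866e-02, -1.33258973e-04]), 'tool_pos': array([222.3342729 , 475.16118347, 226.04146846]), 'tcp_rot': array([-3.14138907e+00,  1.51536277e-03,  1.13301889e+00]), 'contact_force': array([ 0.75941053,  0.44376933, -0.08594311]), 'moment': array([ 0.02634155, -0.03504348,  0.00330579]), 'grip_width': 91.5708901226527}
scene {'fx': 455.0208864293796, 'fy': 455.0208864293796, 'cx': 251.8778432119665, 'cy': 189.5672003250365, 'R': array([[-0.18376079,  0.98280339,  0.0181512 ],
       [ 0.7210053 ,  0.14731581, -0.67708892],
       [-0.66811925, -0.11133528, -0.73567732]]), 't': array([  96.99278077, -340.29680796, 1643.54962764])}
top {'fx': 465.75014292843036, 'fy': 465.75014292843036, 'cx': 258.288100067664, 'cy': 194.19639716403742, 'R': array([[-0.00117325, -0.99996252, -0.00857857],
       [-0.99710241,  0.00182231, -0.07604902],
       [ 0.0760618 ,  0.00846449, -0.99706718]]), 't': array([   7.19619641,  559.92989761, 1317.21910603])}
```

View pics/scene0.png

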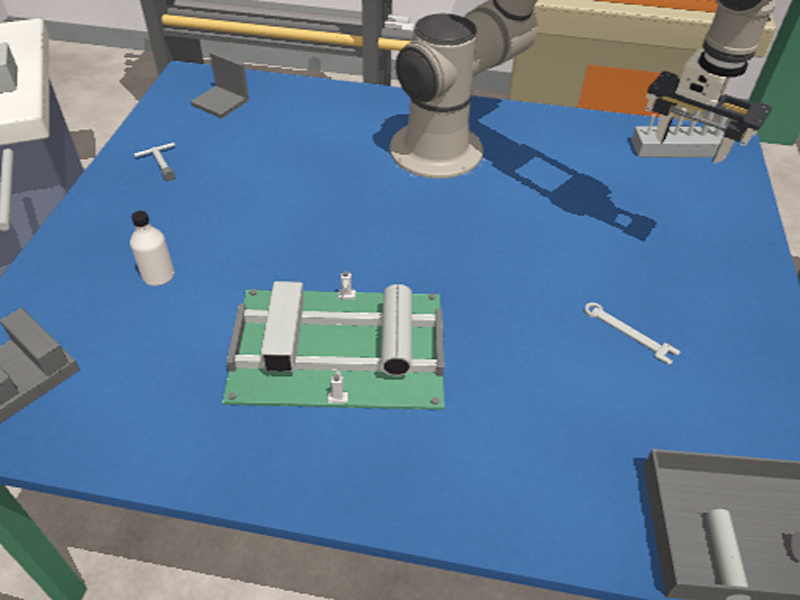

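View pics/top0.png

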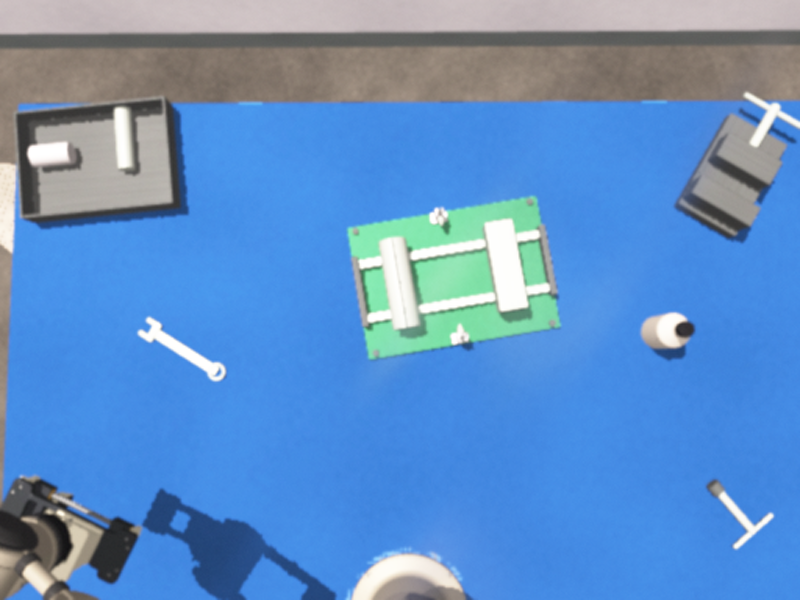

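The top picture shows the round tube (about 400,282), the square tube (505,265), and the pins (439,216) and (459,336). I'll enlarge this area.

```bash
python3 - <<'E'
import cv2
from plant import bot
im=bot.capture("top")[:,:,::-1]
cv2.imwrite("pics/topc.png",cv2.resize(im[120:235,218:366],None,fx=5.2,fy=5.2,interpolation=cv2.INTER_CUBIC))
im=bot.capture("scene")[:,:,::-1]
cv2.imwrite("pics/scenec.png",cv2.resize(im[165:270,135:295],None,fx=5,fy=5,interpolation=cv2.INTER_CUBIC))
E
```

```text
(no output)
```

View pics/topc.png

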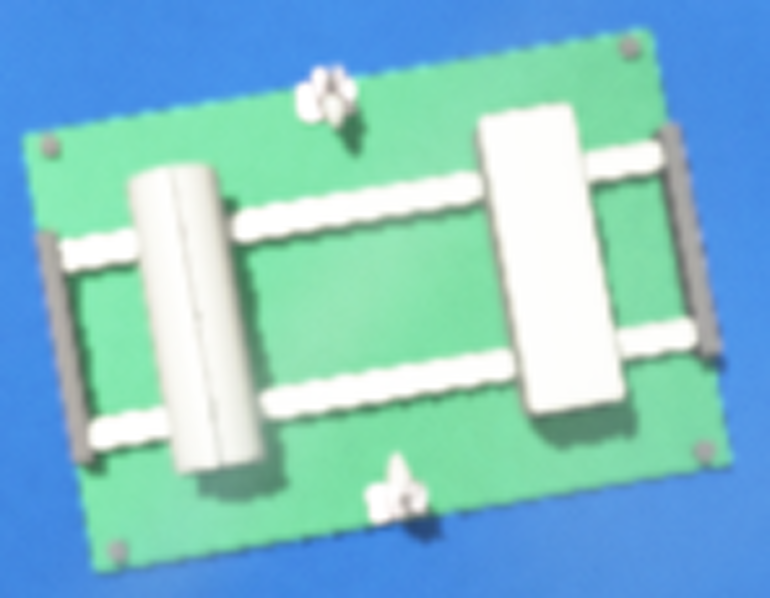

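View pics/scenec.png

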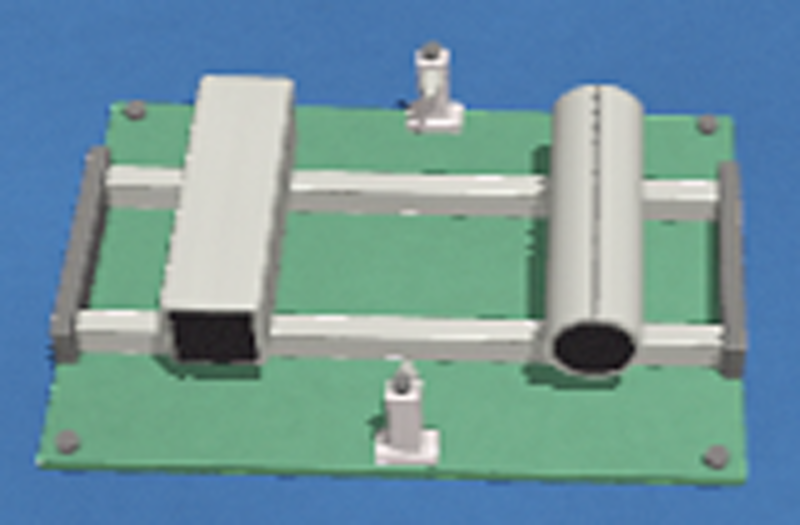

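```bash
cat > h.py <<'E'
import numpy as np
from plant import bot
def ray(cam,u,v,z):
    p=bot.camera_params(cam);R=p["R"];t=p["t"]
    d=R.T@np.array([(u-p["cx"])/p["fx"],(v-p["cy"])/p["fy"],1.]);c=-R.T@t
    return c+d*(z-c[2])/d[2]
def T(u,v,z,s=5.2,o=(218,120)): return ray("top",o[0]+(u+.5)/s-.5,o[1]+(v+.5)/s-.5,z)
def S(u,v,z,s=5.,o=(135,165)): return ray("scene",o[0]+(u+.5)/s-.5,o[1]+(v+.5)/s-.5,z)
E
python3 - <<'E'
from h import *
np.set_printoptions(precision=1,suppress=True)
c=[T(*p,10) for p in [(25,133),(648,30),(732,463),(95,572)]]
print("cornersT",*c,np.mean(c,0))
c2=[S(*p,10) for p in [(110,102),(733,115),(747,480),(40,465)]]
print("cornersS",*c2,np.mean(c2,0))
sT=[T(333,85,71),T(405,500,71)];sS=[S(432,47,71),S(401,380,71)]
print("screw T",*sT,"S",*sS)
print("seam T",T(170,165,80),T(220,465,80),"S",S(597,86,80),S(594,318,80))
print("sq T",*[T(*p,80) for p in [(479,115),(573,104),(626,398),(530,413)]])
print("seam T",T(398,455,55))
for a in (c[0]-c[1],c[3]-c[2],c2[1]-c2[0],c2[2]-c2[3],T(170,165,80)-T(220,465,80)): print(np.degrees(np.arctan2(a[1],a[0])))
E
```

```text
cornersT [704.8 111.2  10. ] [ 762.4 -239.4   10. ] [ 518.5 -282.4   10. ] [458.6  71.2  10. ] [611.1 -84.8  10. ]
cornersS [ 520.8 -282.7   10. ] [458.4  73.5  10. ] [706.9 116.   10. ] [ 768.  -236.2   10. ] [613.5 -82.3  10. ]
screw T [719.2 -59.5  71. ] [496.4 -96.5  71. ] S [497.7 -94.6  71. ] [723.6 -57.1  71. ]
seam T [674.5  27.9  80. ] [514.7   1.5  80. ] S [517.3   2.4  80. ] [674.2  29.7  80. ]
sq T [ 701.  -136.7   80. ] [ 706.7 -186.8   80. ] [ 549.7 -212.7   80. ] [ 541.9 -162.1   80. ]
seam T [521. -94.  55.]
99.3371421582064
99.61702824098208
99.9256728744827
99.84181094606427
9.375447051252257
```

Measured: the rails run at about 99.5°, the pin midpoint is at about (609,-77), and the tube is at about (595,15). The tube therefore has to roll about 93 mm towards -y. I'll turn the jaws along the rails, shut them, and move over.

```bash
python3 -m inch '[[[-0.45,0.95,0,0,0,-0.77,1],[-0.45,0.95,0,0,0,-0.77,1],[-0.45,0.95,0,0,0,-0.77,1],[-0.45,0.95,0,0,0,-0.77,1],[-0.45,0.95,0,0,0,-0.77,1],[-0.45,0.95,0,0,0,-0.77,1],[-0.45,0.95,0,0,0,-0.77,1],[-0.45,0.95,0,0,0,-0.77,1],[-0.45,0.95,0,0,0,-0.77,1],[-0.45,0.95,0,0,0,-0.77,1]]]'
cat >> h.py <<'E'
def delta(x,y,z):
    from scipy.spatial.transform import Rotation as Ro
    o=bot.get_obs();R=Ro.from_euler("xyz",o["tcp_rot"]).as_matrix()
    d=R.T@(np.array([x,y,z])-o["tool_pos"]);print(o["time"],o["tool_pos"].round(1),o["tcp_rot"].round(3),o["contact_force"].round(1),o["grip_width"],"delta share",(d/200).round(3))
E
python3 -c "
from h import *;delta(593.2,27.1,140)"
```

```text
time: 1.45
tool_pos: [356.3, 313.7, 226.7]
tcp_rot: [3.142, -0.0, 1.738]
contact_force: [0.3, 0.2, 0.2]
grip_width: 1.2
1.45 [356.3 313.7 226.7] [ 3.142 -0.     1.738] [0.3 0.2 0.2] 1.2489798889971861 delta share [-1.61   0.929  0.434]
```

```bash
python3 -m inch '[[[-0.3,0.2,0,0,0,0,1],[-0.6,0.38,0,0,0,0,1],[-0.9,0.55,0,0,0,0,1],[-0.95,0.6,0,0,0,0,1],[-0.95,0.6,0,0,0,0,1],[-0.95,0.6,0,0,0,0,1],[-0.95,0.6,0,0,0,0,1],[-0.95,0.6,0,0,0,0,1],[-0.95,0.6,0,0,0,0,1],[-0.95,0.6,0,0,0,0,1]]]' && python3 -m inch '[[[-0.3,0.15,0,0,0,0,1],[-0.6,0.3,0.1,0,0,0,1],[-0.66,0.33,0.3,0,0,0,1],[-0.66,0.33,0.43,0,0,0,1],[-0.66,0.33,0.43,0,0,0,1],[-0.66,0.33,0.43,0,0,0,1],[-0.66,0.33,0.43,0,0,0,1],[-0.66,0.33,0.43,0,0,0,1],[-0.66,0.33,0.43,0,0,0,1],[-0.66,0.33,0.43,0,0,0,1]]]'
python3 - <<'E'
from h import *
import cv2
delta(593.2,27.1,80)
im=bot.capture("wrist")[:,:,::-1];cv2.imwrite("pics/w1.png",cv2.resize(im,(800,600),interpolation=cv2.INTER_CUBIC))
p=bot.camera_params("wrist");print(p)
im=bot.capture("scene")[:,:,::-1];cv2.imwrite("pics/s1.png",cv2.resize(im[120:270,135:335],None,fx=4,fy=4,interpolation=cv2.INTER_CUBIC))
E
```

```text
time: 2.7
tool_pos: [506.3, 146.3, 226.8]
tcp_rot: [3.141, -0.0, 1.738]
contact_force: [0.5, -0.2, -0.7]
grip_width: 0.6
time: 3.95
tool_pos: [593.4, 26.9, 140.9]
tcp_rot: [3.141, 0.0, 1.738]
contact_force: [0.3, -0.8, 0.7]
grip_width: 0.3
3.95 [593.4  26.9 140.9] [3.141 0.    1.738] [ 0.3 -0.8  0.7] 0.3260444781029282 delta share [ 0.001 -0.001  0.305]
{'fx': 297.3186396354542, 'fy': 297.3186396354542, 'cx': 260.8205183480527, 'cy': 191.3572937063969, 'T_tool_cam': array([[ 9.99999511e-01, -6.38844844e-04,  7.55442638e-04,
        -6.32145403e-01],
       [ 3.72940994e-04,  9.50653539e-01,  3.10254265e-01,
        -8.59620672e+01],
       [-9.16368555e-04, -3.10253832e-01,  9.50653312e-01,
        -1.57923656e+02],
       [ 0.00000000e+00,  0.00000000e+00,  0.00000000e+00,
         1.00000000e+00]])}
```

View pics/w1.png

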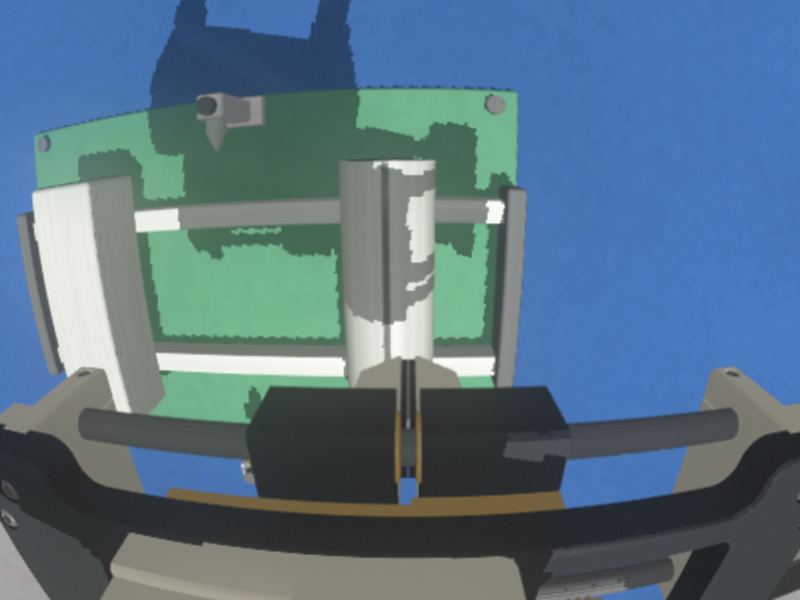

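View pics/s1.png

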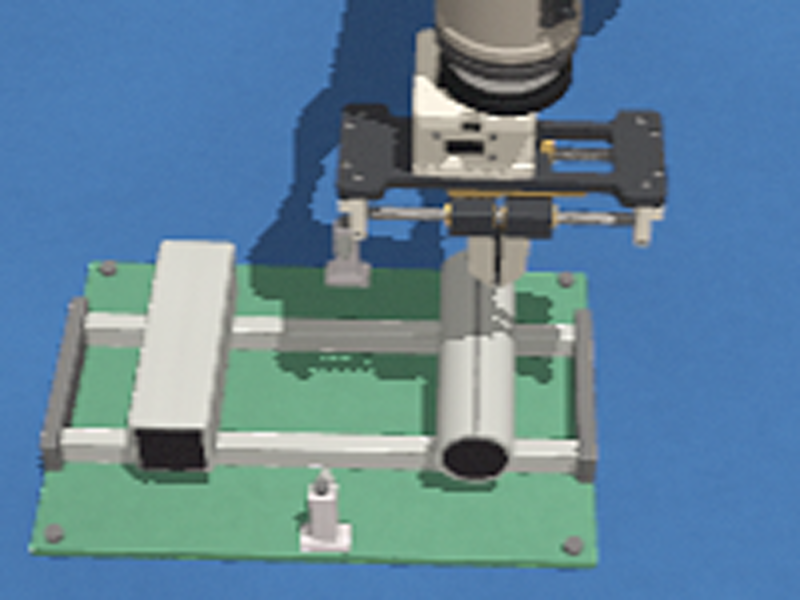

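```bash
cat >> h.py <<'E'
def W(u,v,z,s=1.5625,o=(0,0),obs=None):
    from scipy.spatial.transform import Rotation as Ro
    q=obs or bot.get_obs();R=Ro.from_euler("xyz",q["tcp_rot"]).as_matrix()
    p=bot.camera_params("wrist");a=o[0]+(u+.5)/s-.5-p["cx"];b=o[1]+(v+.5)/s-.5-p["cy"];r=np.hypot(a,b);th=r/p["fx"]
    d=np.array([a/r*np.sin(th),b/r*np.sin(th),np.cos(th)]);M=p["T_tool_cam"]
    d=R@M[:3,:3]@d;c=q["tool_pos"]+R@M[:3,3]
    return c+d*(z-c[2])/d[2]
PC=np.array([609.2,-77.,0]);YAW=np.radians(9.5)
def F(P):
    P=np.array(P)-PC;c,s=np.cos(YAW),np.sin(YAW);return np.array([c*P[0]+s*P[1],-s*P[0]+c*P[1],P[2]]).round(1)
E
python3 - <<'E'
from h import *
print("pin tip",F(W(217,150,55)),"screw",F(W(207,104,71)),"seam",F(W(387,165,80)),F(W(387,370,80)),"corners",F(W(518,90,10)),F(W(38,135,10)))
print("top/scene seam",F(T(170,165,80)),F(T(220,465,80)),F(S(597,86,80)),F(S(594,318,80)))
print("screws",F(T(333,85,71)),F(T(405,500,71)),F(S(432,47,71)),F(S(401,380,71)), "tcp",F(bot.get_obs()["tool_pos"]))
E
```

```text
pin tip [-90.4   0.6  55. ] screw [-114.5    2.3   71. ] seam [-78.7  94.8  80. ] [26.1 93.7 80. ] corners [-126.1  172.6   10. ] [-123. -180.   10.]
top/scene seam [81.7 92.6 80. ] [-80.2  93.   80. ] [-77.6  93.5  80. ] [81.7 94.5 80. ]
screws [111.4  -0.8  71. ] [-114.5   -0.6   71. ] [-112.8    1.1   71. ] [116.1   0.8  71. ] tcp [  1.6 105.  140.8]
```

Seam at y≈93.5 in the pins frame by all three cameras; the fingertips are above it, about 11 mm behind. I'll lower them to contact.

```bash
python3 -m inch '[[[0,0,0.15,0,0,0,1],[0,0,0.25,0,0,0,1],[0,0,0.28,0,0,0,1],[0,0,0.29,0,0,0,1],[0,0,0.3,0,0,0,1],[0,0,0.305,0,0,0,1],[0,0,0.31,0,0,0,1],[0,0,0.31,0,0,0,1],[0,0,0.31,0,0,0,1],[0,0,0.31,0,0,0,1]]]'
```

```text
time: 5.3
tool_pos: [593.6, 26.9, 79.0]
tcp_rot: [3.141, 0.0, 1.738]
contact_force: [0.6, 1.0, 2.1]
grip_width: 0.3
```

```bash
python3 -m inch '[[[-0.01,0,0.005,0,0,0,1],[-0.02,0,0.01,0,0,0,1],[-0.03,0,0.01,0,0,0,1],[-0.04,0,0.01,0,0,0,1],[-0.05,0,0.01,0,0,0,1],[-0.06,0,0.01,0,0,0,1],[-0.07,0,0.01,0,0,0,1],[-0.08,0,0.01,0,0,0,1],[-0.09,0,0.01,0,0,0,1],[-0.1,0,0.01,0,0,0,1]]]'
python3 - <<'E'
from h import *
import cv2
print(F(bot.get_obs()["tool_pos"]),bot.get_obs()["contact_force"])
im=bot.capture("wrist")[:,:,::-1];cv2.imwrite("pics/w2.png",cv2.resize(im,(800,600),interpolation=cv2.INTER_CUBIC))
E
```

```text
time: 6.55
tool_pos: [597.3, 6.6, 79.9]
tcp_rot: [3.139, 0.001, 1.738]
contact_force: [-5.9, -1.5, 21.5]
grip_width: 0.6
[ 2.1 84.4 79.9] [-5.93798103 -1.52166878 21.48307185]
```

View pics/w2.png

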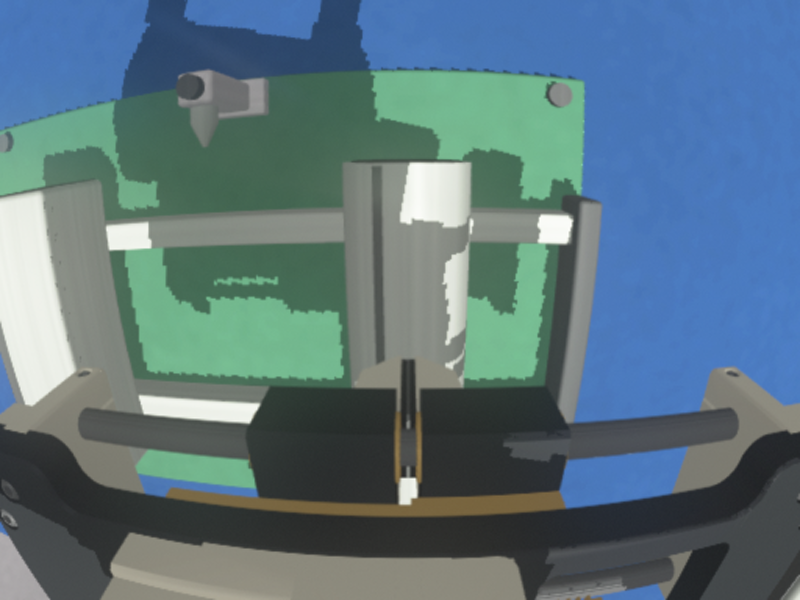

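Rolling works: the seam has turned to the left, about 21 N of press. I'll finish this stroke, lift, and come back behind the axis.

```bash
python3 -m inch '[[[-0.02,0,0,0,0,0,1],[-0.04,0,0,0,0,0,1],[-0.06,0,0,0,0,0,1],[-0.08,0,0,0,0,0,1],[-0.1,0,0,0,0,0,1],[-0.1,0,0,0,0,0,1],[-0.1,0,-0.07,0,0,0,1],[-0.05,0,-0.1,0,0,0,1],[0,0,-0.1,0,0,0,1],[0,0,-0.1,0,0,0,1]]]'
python3 - <<'E'
from h import *
import cv2
print(F(bot.get_obs()["tool_pos"]),bot.get_obs()["contact_force"])
im=bot.capture("wrist")[:,:,::-1];cv2.imwrite("pics/w3.png",cv2.resize(im,(800,600),interpolation=cv2.INTER_CUBIC))
E
```

```text
time: 7.85
tool_pos: [596.2, 8.4, 96.3]
tcp_rot: [-3.141, -0.0, 1.739]
contact_force: [-1.0, -1.3, -0.6]
grip_width: 0.2
[ 1.3 86.4 96.3] [-0.99260438 -1.26736974 -0.59925893]
```

View pics/w3.png

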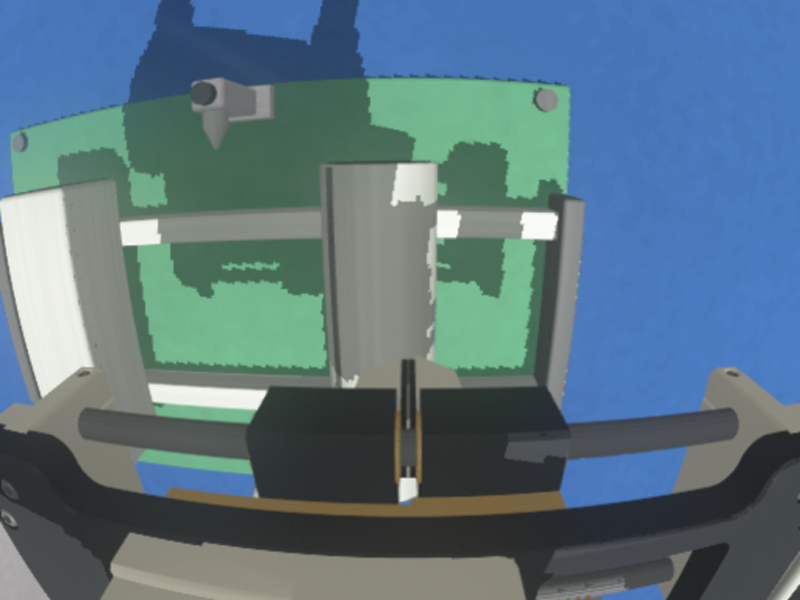

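```bash
python3 - <<'E'
from h import *
for v,a,b in((165,322,437),(300,326,437)): print(F(W(a,v,60)),F(W(b,v,60)),F(W((a+b)/2,v,57)))
print("pin tip",F(W(216,150,55)))
E
```

```text
[-80.1  49.5  60. ] [-79.6  97.3  60. ] [-79.5  73.4  57. ]
[-20.9  49.   60. ] [-21.   98.2  60. ] [-19.9  73.6  57. ]
pin tip [-89.5  -0.2  55. ]
```

The tube is now at y=73.5, as predicted, and square. On to the next stroke.

```bash
python3 -m inch '[[[-0.01,0,0.06,0,0,0,1],[-0.01,0,0.1,0,0,0,1],[-0.04,0,0.1,0,0,0,1],[-0.075,0,0.1,0,0,0,1],[-0.11,0,0.1,0,0,0,1],[-0.145,0,0.1,0,0,0,1],[-0.18,0,0.1,0,0,0,1],[-0.215,0,0.1,0,0,0,1],[-0.22,0,0.1,0,0,0,1],[-0.22,0,0.1,0,0,0,1]]]' && python3 -m inch '[[[0,0,-0.07,0,0,0,1],[0.05,0,-0.1,0,0,0,1],[0.11,0,-0.1,0,0,0,1],[0.11,0,-0.1,0,0,0,1],[0.11,0,-0.1,0,0,0,1],[0.11,0,-0.1,0,0,0,1],[0.11,0,-0.1,0,0,0,1],[0.11,0,-0.1,0,0,0,1],[0.11,0,-0.1,0,0,0,1],[0.11,0,-0.1,0,0,0,1]]]'
python3 - <<'E'
from h import *
import cv2
print(F(bot.get_obs()["tool_pos"]),bot.get_obs()["contact_force"])
im=bot.capture("wrist")[:,:,::-1];cv2.imwrite("pics/w4.png",cv2.resize(im,(800,600),interpolation=cv2.INTER_CUBIC))
E
```

```text
time: 9.15
tool_pos: [604.6, -37.9, 77.9]
tcp_rot: [3.14, 0.002, 1.737]
contact_force: [-4.1, -2.6, 12.7]
grip_width: 0.1
time: 10.4
tool_pos: [600.4, -14.6, 96.7]
tcp_rot: [3.142, -0.0, 1.738]
contact_force: [0.8, -0.7, -0.7]
grip_width: 0.5
[ 1.6 63.  96.7] [ 0.84468524 -0.69857536 -0.65878552]
```

View pics/w4.png

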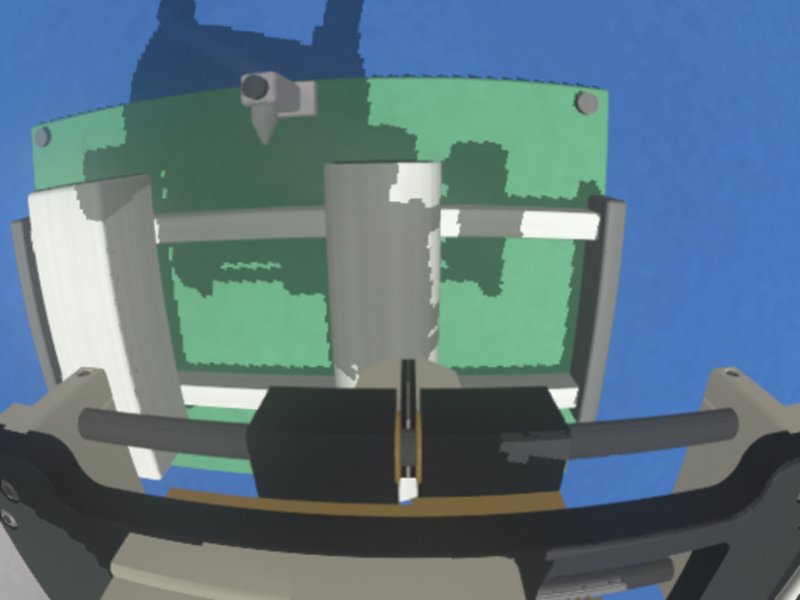

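```bash
python3 - <<'E'
from h import *
for v,a,b in((165,325,440),(300,328,440)): print(F(W((a+b)/2,v,57)))
print("pin tip",F(W(265,142,55)))
E
```

```text
[-79.2  51.8  57. ]
[-19.5  51.8  57. ]
pin tip [-91.1   0.4  55. ]
```

```bash
python3 -m inch '[[[-0.005,0,0.06,0,0,0,1],[-0.005,0,0.1,0,0,0,1],[-0.03,0,0.1,0,0,0,1],[-0.065,0,0.1,0,0,0,1],[-0.1,0,0.1,0,0,0,1],[-0.135,0,0.1,0,0,0,1],[-0.17,0,0.1,0,0,0,1],[-0.2,0,0.1,0,0,0,1],[-0.205,0,0.1,0,0,0,1],[-0.205,0,0.1,0,0,0,1]]]' && python3 -m inch '[[[0,0,-0.07,0,0,0,1],[0.05,0,-0.1,0,0,0,1],[0.1,0,-0.1,0,0,0,1],[0.1,0,-0.1,0,0,0,1],[0.1,0,-0.1,0,0,0,1],[0.1,0,-0.1,0,0,0,1],[0.1,0,-0.1,0,0,0,1],[0.1,0,-0.1,0,0,0,1],[0.1,0,-0.1,0,0,0,1],[0.1,0,-0.1,0,0,0,1]]]'
python3 - <<'E'
from h import *
import cv2
print(F(bot.get_obs()["tool_pos"]),bot.get_obs()["contact_force"])
im=bot.capture("wrist")[:,:,::-1];cv2.imwrite("pics/w5.png",cv2.resize(im,(800,600),interpolation=cv2.INTER_CUBIC))
E
```

```text
time: 11.7
tool_pos: [607.8, -56.4, 78.5]
tcp_rot: [3.14, 0.002, 1.738]
contact_force: [-4.6, -3.0, 14.6]
grip_width: 0.4
time: 12.95
tool_pos: [603.9, -35.3, 96.7]
tcp_rot: [3.141, -0.0, 1.738]
contact_force: [0.1, -0.6, -1.3]
grip_width: 0.6
[ 1.7 42.  96.7] [ 0.10142355 -0.56963394 -1.26756294]
```

View pics/w5.png

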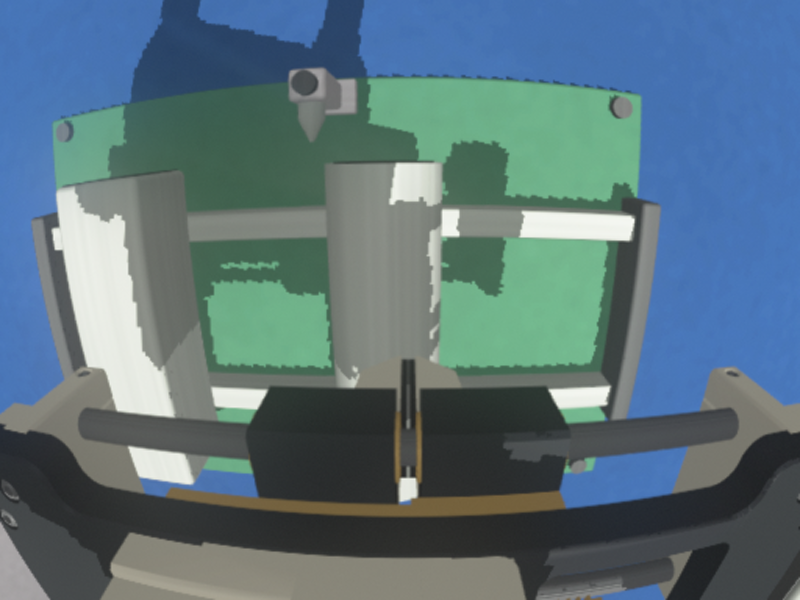

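```bash
python3 -m inch '[[[-0.005,0,0.06,0,0,0,1],[-0.005,0,0.1,0,0,0,1],[-0.03,0,0.1,0,0,0,1],[-0.065,0,0.1,0,0,0,1],[-0.1,0,0.1,0,0,0,1],[-0.135,0,0.1,0,0,0,1],[-0.17,0,0.1,0,0,0,1],[-0.2,0,0.1,0,0,0,1],[-0.205,0,0.1,0,0,0,1],[-0.205,0,0.1,0,0,0,1]]]' && python3 -m inch '[[[0,0,-0.07,0,0,0,1],[0.05,0,-0.1,0,0,0,1],[0.1,0,-0.1,0,0,0,1],[0.1,0,-0.1,0,0,0,1],[0.1,0,-0.1,0,0,0,1],[0.1,0,-0.1,0,0,0,1],[0.1,0,-0.1,0,0,0,1],[0.1,0,-0.1,0,0,0,1],[0.1,0,-0.1,0,0,0,1],[0.1,0,-0.1,0,0,0,1]]]'
python3 - <<'E'
from h import *
import cv2
print(F(bot.get_obs()["tool_pos"]),bot.get_obs()["contact_force"])
im=bot.capture("wrist")[:,:,::-1];cv2.imwrite("pics/w6.png",cv2.resize(im,(800,600),interpolation=cv2.INTER_CUBIC))
E
```

```text
time: 14.25
tool_pos: [611.3, -77.1, 78.4]
tcp_rot: [3.14, 0.002, 1.738]
contact_force: [-3.0, -2.8, 13.0]
grip_width: 0.5
time: 15.5
tool_pos: [607.4, -56.0, 96.7]
tcp_rot: [3.141, -0.0, 1.738]
contact_force: [-0.2, -0.1, -0.6]
grip_width: -0.0
[ 1.7 21.  96.7] [-0.23972928 -0.14784027 -0.55422922]
```

View pics/w6.png

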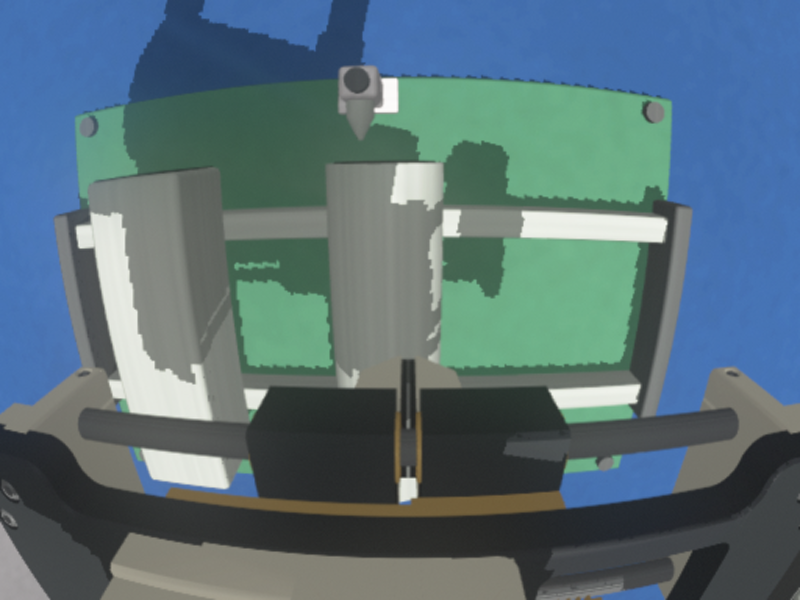

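```bash
python3 - <<'E'
from h import *
for v,a,b in((165,327,443),(300,330,442)): print(F(W((a+b)/2,v,57)))
print("pin tip",F(W(361,138,55)),F(W(357,80,71)))
E
```

```text
[-79.1  10.9  57. ]
[-19.4  10.7  57. ]
pin tip [-90.8   0.7  55. ] [-113.6    0.8   71. ]
```

10.3 mm to go, so about 21 mm of finger travel. After that I'll lift clear.

```bash
python3 -m inch '[[[-0.025,0,0.06,0,0,0,1],[-0.025,0,0.09,0,0,0,1],[-0.025,0,0.1,0,0,0,1],[-0.045,0,0.1,0,0,0,1],[-0.07,0,0.1,0,0,0,1],[-0.095,0,0.1,0,0,0,1],[-0.115,0,0.1,0,0,0,1],[-0.13,0,0.1,0,0,0,1],[-0.13,0,0.1,0,0,0,1],[-0.13,0,0.1,0,0,0,1]]]' && python3 -m inch '[[[0,0,-0.05,0,0,0,1],[0,0,-0.15,0,0,0,1],[0.1,0,-0.25,0,0,0,1],[0.2,0,-0.3,0,0,0,1],[0.3,0,-0.3,0,0,0,1],[0.3,0,-0.3,0,0,0,1],[0.3,0,-0.3,0,0,0,1],[0.3,0,-0.3,0,0,0,1],[0.3,0,-0.3,0,0,0,1],[0.3,0,-0.3,0,0,0,1]]]'
python3 - <<'E'
from h import *
import cv2
print(F(bot.get_obs()["tool_pos"]),bot.get_obs()["contact_force"])
im=bot.capture("wrist")[:,:,::-1];cv2.imwrite("pics/w7.png",cv2.resize(im,(800,600),interpolation=cv2.INTER_CUBIC))
im=bot.capture("scene")[:,:,::-1];cv2.imwrite("pics/s7.png",cv2.resize(im[165:270,135:295],None,fx=5,fy=5,interpolation=cv2.INTER_CUBIC))
E
```

```text
time: 16.8
tool_pos: [612.1, -83.2, 79.4]
tcp_rot: [3.14, 0.003, 1.738]
contact_force: [-6.8, -3.1, 19.2]
grip_width: 0.2
time: 18.05
tool_pos: [601.7, -22.9, 136.6]
tcp_rot: [-3.141, -0.0, 1.737]
contact_force: [-0.3, -0.1, 0.3]
grip_width: 0.5
[  1.6  54.6 136.6] [-0.32240172 -0.14428115  0.32717779]
```

View pics/w7.png

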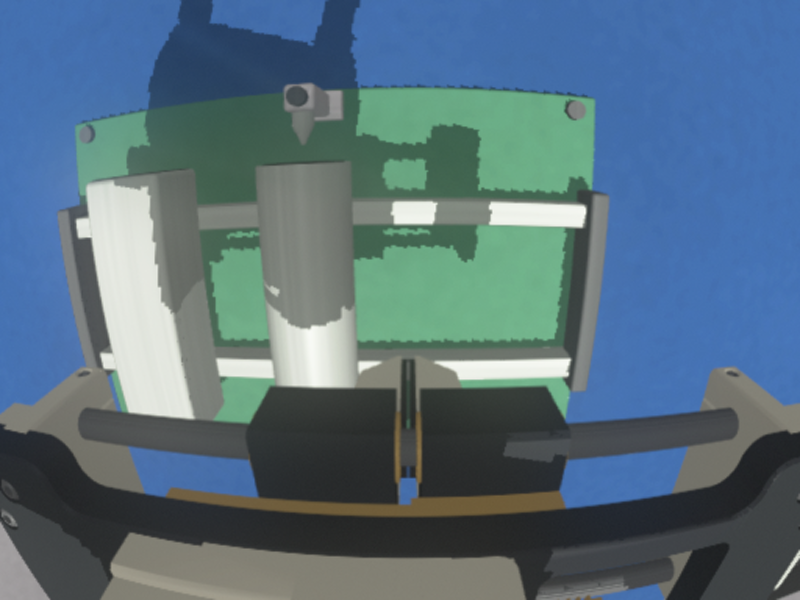

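View pics/s7.png

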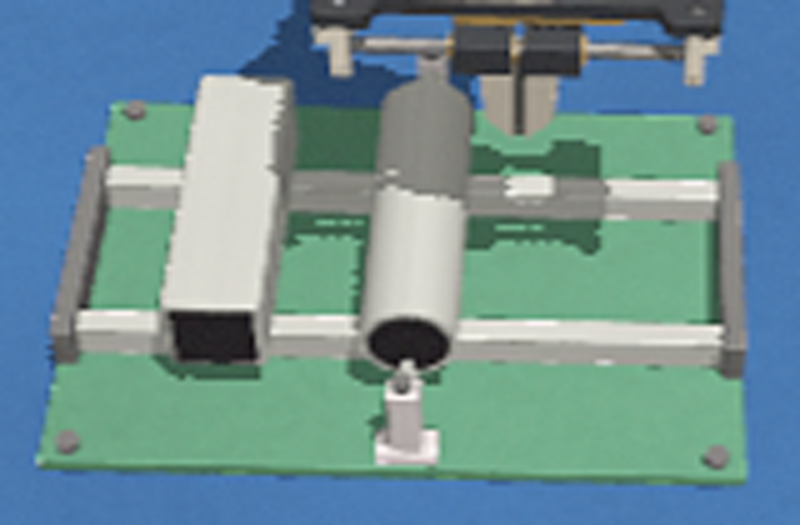

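```bash
python3 - <<'E'
from h import *
for v,a,b in((168,258,351),(300,266,356)): print(F(W((a+b)/2,v,57)))
print("pin tip",F(W(304,143,55)))
print("scene bore",F(S(408,343,55)),"tip",F(S(406,364,55)))
import cv2
im=bot.capture("top")[:,:,::-1]
cv2.imwrite("pics/t7.png",cv2.resize(im[120:235,218:366],None,fx=5.2,fy=5.2,interpolation=cv2.INTER_CUBIC))
E
```

```text
[-77.7   1.3  57. ]
[-6.4  1.5 57. ]
pin tip [-90.7   0.9  55. ]
scene bore [81.4  1.  55. ] tip [94.5  1.  55. ]
```

View pics/t7.png

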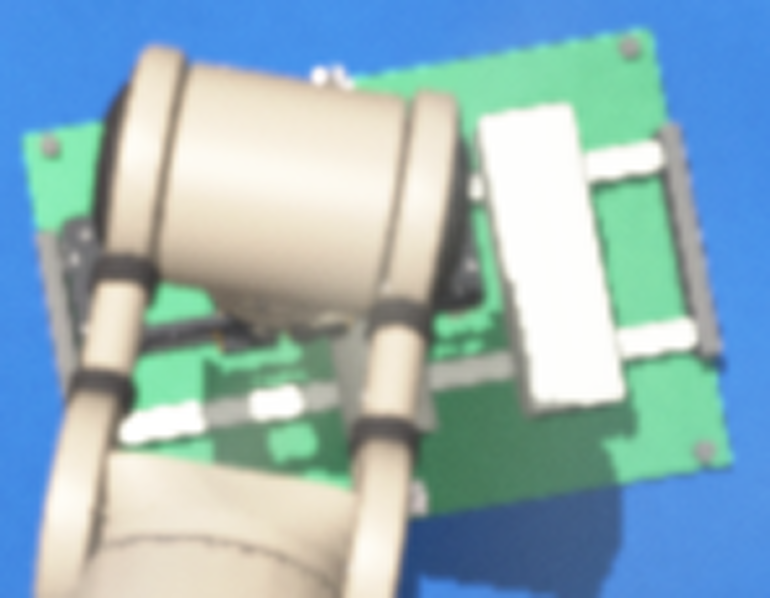

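The wrist and scene views agree: tube to pin line about 0.4 mm, endways about 2 mm, and square. The square tube hasn't moved, and the gripper is clear. In the top view the arm hides the round tube, so that picture checks only the square tube. I'm handing in.

```bash
python3 -c "
from plant import bot
bot.close_job();print(bot.get_obs()['time'])"
```

```text
the job is handed in; nothing more can be done
the job is handed in; nothing more can be done
```

The round tube now lies between the index pins, and I handed the job in at about 18 s. With the fingers shut, I rolled it along the rails in five strokes on its top, about 92 mm in all. The press read 13–21 N, and the fingertips stayed at about 78–80 mm, so the grasp point was well above 82 mm.

**Position:** The wrist camera put the tube's axis about 0.5 mm from the pin line along the rails, and the scene camera about 0 mm. It looks parallel to the pins to well under 1°, and is about 2 mm off endways.

**Rolling:** I saw the seam turn off the top and out of sight. The travel works out to about 210° of roll; I did not measure the final angle directly.

**Other objects:** The square tube looks unmoved in both the scene and top pictures. I kept well clear of the spanner and the bottle but did not measure them again.

**What I could not check:** In the last top picture the arm hides the round tube, so that view gave no third check on its position. I did not take a second picture to confirm the tube was at rest. The scene picture, taken 0.05 s after the wrist one, agrees with it to within 1 mm. No verdict was reported.

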